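# Mount the aperture unit on the detector stand and click in its largest opening

### The arm

A 6-joint arm with a two-finger parallel gripper is mounted at the origin on a cart in front of the work surface, level with it; the furniture and walls round the work are solid. World frame = base frame: x ahead of the robot, y to its left, z up, the work surface at z = 0. Lengths are in m, angles in degrees, forces in N, time in s.
With the tool pointing down it reaches from about 0.25 to 0.725 m from the base axis. Payload 9.7 kg.
Tool frame: the origin (TCP) lies between the finger pads; the fingertips stand 22 mm ahead of it and the grasp point (between the pads) lies 3 mm ahead of it; z points along the fingers, y is the line along which they close (so a half turn about z gives the same grasp; the last joint's range is limited). The gripper opens to 85 mm and grips with 20 to 120 N. Pads are 22 mm wide; open, the fingers measure 114 mm over their backs; the gripper's body (76 mm by 85 mm) begins 54 mm behind the grasp point. The pads swing forward as they close: fully open they stand 13 mm farther back than shut.
Start: joints at [-64.171, 4.979, 10.078, 95.1, 0, 90], TCP at [0.24, -0.495, 0.253] pointing down, gripper open.
Joint ranges: [-179.16, 179.16], [-48.56, 103.87], [-65.8, 70.77], [-126.05, 130.52], [-82.76, 87.17], [-180, 180]. Speed limits (degrees/s): [127.2, 127.2, 147.25, 180, 180, 180].

### API

Orientations are given as [roll, pitch, yaw] about the fixed x, y, z axes, in that order (R = Rz(yaw) Ry(pitch) Rx(roll)).
In Python, from workcell import bot, viewer, finder gives the robot as it stands.
- The arm moves only by the tool move_arm, never from a script. Its arguments are lists of equal length, an entry for each row: "offset": the shift along the tool's x, y, z in cm, a list of three; "twist": the turn, a rotation vector about the tool's x, y, z in rad, a list of three; "grip": the opening, from 0 (shut) to 1 (fully open). In form: {"offset": [[x, y, z], ...], "twist": [[ax, ay, az], ...], "grip": [grip, ...]}. A call has 1 to 5 rows; each row shifts and turns the commanded pose from where the row before left it, along the tool's axes as they then stand; what a row does not reach is not made up. A row lasts 1/10 s, in which the tool goes at most 50 mm and 8.59 degrees, less where a joint would pass 70% of its speed; a pose out of reach is approached as far as the arm can. A call is refused whole if a number of a shift passes 5 or a number of a turn 0.15, either way. A call with a gripper value outside its range is refused whole. The fingers move at their own pace and stop on an object; "force" is the grip in N (left out, the last holds). Time passes only in rows, so rows that do not move let the fingers close. It gives the time, the measured TCP pose, the force, the opening and the grip force at its end, in the units of the state.
- bot.get_obs(): the state, without advancing time (a new reading comes with each control period).
- viewer.camera(name): name is "scene" or "top"; returns a dict with "color" (480x640x3 uint8, red, green, blue), "depth" (480x640 float32, m along the optical axis (not along the pixel's ray), 0 where there is no reading), "vfov" (degrees; the focal length in pixels is half the picture's height over the tangent of half this angle, whatever the lens; pixels are square), "cx", "cy" (the principal point, pixels), "position" and "attitude" of the camera in the world. Camera axes: x right, y down, z forward; pixel columns grow to the right and rows downward; lengths in m; the calibration is good to about 2 mm. A picture is of the moment at which its call begins.
- bot.job_done(): hands the job in; it is judged then, once.
Trained networks look in a picture, given as the dict that the camera call returned (one of the last four; its "shot" number tells which), for a name from the list of things; names that differ only in an ending like _2 or _b are one class to them, and where a whole thing is asked for, a point or a joint stands for the part that bears it (a point fixed in the world has none). Each returns a list of dicts, best first, with "p" (0 to 1); they miss things now and then, are a little off and sometimes report something else, mostly with a low value. They report only what shows in the picture. A call takes as long as a camera call.
- finder.boxes_of(picture, thing): "position" ([column, row] in pixels, amid what is visible of it).
- finder.pinpoint(picture, thing): "position" ([column, row] in pixels: a listed point, or the origin of a listed thing).
The state is a dict: "time": time; "q": joint angles; "qd": joint speeds; "joint_efforts": joint torques, N m; "ee_pos": TCP position; "tcp_rot": TCP orientation; "wrist_force": force on the tool from outside, world axes, zero at the start; "torque": the same for the moment, N m; "opening": finger opening in m; "grasp_force": force on a finger pad.
Only numpy, scipy, OpenCV 4.12 (cv2) and the standard library are available. Lean on these libraries where they do the work, as an engineer would, in place of code of your own. Each camera call takes 0.05 s, during which the arm holds its last target. There are 200 camera calls.

### The job

Mount the loose aperture unit on the detector stand: set its plate gently down over both locating dowels, round hole on the thick dowel and slot on the thin one, until it lies flush on both pads. Then turn its wheel by the knob until the largest opening has clicked in over the sensor, leaving the plate fully seated. Leave the other things on the table where they are.

Things in the scene. Friction and masses are not known exactly. Their poses are not given: they have to be found in the camera images.
- stand: Detector stand, fixed: aluminium base 140x58x8 mm (x, y, z) with two aluminium pads, 22x50 mm, centred at x = -45 and +45 mm, tops 26 mm above the table, and a black sensor head, 41 mm diameter, top at 23 mm, centred at x = -6 mm between them. A steel dowel stands on each pad. Origin: centre of the underside; x from thick to thin dowel, within 0.3 rad of world x; z up.
- dowel_thick (a point): Foot of the thick steel dowel (10 mm diameter) where it leaves its pad, 26 mm above the table, at x = -44 mm, y = 0 of the stand. The dowel is 14 mm tall; its top 5 mm taper to half the diameter. Axes as the stand's.
- dowel_thin (a point): Foot of the thin steel dowel (6 mm diameter) where it leaves its pad, 26 mm above the table, at x = +44 mm, y = 0 of the stand. The dowel is 14 mm tall; its top 5 mm taper to half the diameter. Axes as the stand's.
- aperture_unit: Aperture unit, loose, lying flat on the table: dark plate 112x58x8 mm (x, y, z), in all 0.3 to 0.5 kg, with finger tabs on its long sides and a six-lobed wheel with a hexagonal knob on top, highest point 38 mm above the underside. Origin: centre of the plate's underside; x from the round hole to the slot, y across, z up; its axes are parallel to the stand's when mounted. It starts within 0.35 rad of world x.
- unit_grip (a point): Where to grasp the aperture unit: midway between its two finger tabs, 11 mm above its underside, 3 mm from the plate's centre in +x, within 4 mm of the centre of mass in x, y. The tabs are upright aluminium plates on the long sides, 26 mm long in x, from the underside up to 22 mm, 66 mm over their outer faces: fingers close along the unit's y. Axes as the unit's.
- hole_round (a point): Centre of the round locating hole at the plate's underside: 11.2 mm diameter, through the 8 mm plate, for the thick dowel; at x = -44 mm, y = 0 of the unit. Coincides with dowel_thick when seated. Axes as the unit's.
- hole_slot (a point): Centre of the slotted locating hole at the plate's underside: 9.2 mm long in x, 7.2 mm wide in y, through the plate, for the thin dowel; at x = +44 mm, y = 0 of the unit. Coincides with dowel_thin when seated. Axes as the unit's.
- knob_grip (a point): On the wheel's axis, 34 mm above the unit's underside, x = +11 mm. Black hexagonal knob, 18 mm across flats, from 17 to 38 mm above the underside; the tabs (22 mm) are the highest things round it, so fingertips 24 to 28 mm above the underside clear all and hold 10 mm of knob. At every click one pair of flats faces the unit's +y and -y, the others 60 degrees either side. Axes as the unit's.
- wheel (a joint): Turn of the aluminium wheel (52 mm across, six lobes) in rad, growing counter-clockwise from above. It clicks every 1.047 rad (60 degrees): about 0.07 N m to leave a click, then it pulls itself into the next. Stops at -0.3 and 5.55. Opening in use (nearest the round hole, over the sensor) at 0: none, solid lobe; 1.047: 4 mm; 2.094: 6; 3.142: 8; 4.189: 10; 5.236: 12, the largest. Starts at 2.094 or 3.142, rarely between.
- objective_mid (a point): Bystander, loose: steel microscope objective standing upright, 36 mm diameter, 62 mm high; point on its axis or middle, 15 mm above the table.
- oil_bottle_mid (a point): Bystander, loose: small amber bottle, 28 mm diameter, 66 mm high; point on its axis or middle, 15 mm above the table.
- filter_cube_mid (a point): Bystander, loose: black filter cube, 41x38x43 mm; point on its axis or middle, 15 mm above the table.
- clamp_mid (a point): Bystander, loose: black slotted clamping fork, 25x64x15 mm; point on its axis or middle, 15 mm above the table.
- lens_tube_mid (a point): Bystander, loose: black lens tube ring, 31 mm diameter, 18 mm high; point on its axis or middle, 15 mm above the table.
- screws_mid (a point): Bystander, loose: pale round tub of screws, 60 mm diameter, 34 mm high; point on its axis or middle, 15 mm above the table.
- driver_mid (a point): Bystander, loose: long hex driver lying down, 26x215x26 mm; point on its axis or middle, 15 mm above the table.
- post_mid (a point): Bystander, loose: short steel optical post standing upright, 13 mm diameter, 50 mm high; point on its axis or middle, 15 mm above the table.

How it is judged:
By the outcome, as a careful person would: the job done as asked, in the order asked, and still so for the second after the job is handed in, with the robot touching nothing.
It also fails if it takes over 64 s, if anything falls off the work surface, if the arm or the gripper's body presses on something with over 40 N, if the wrist force passes 120 N, or if a joint passes its speed limit or range.

## Working session

There is one attempt and no reset: what is moved stays moved. The work goes in short steps, Python scripts to look and compute and a tool call to move; the robot and the scene stay as the last step left them, time stands still between calls to the robot, and variables do not carry over. Pictures are saved under pics/ and viewed, at most 10 in all, crops included, and the job is handed in when it is done.

Besides the shell and the picture viewer there is one more tool, called after "Request:" as a command line: name --argument value ..., lists and objects as JSON in quotes. move_arm: Moves the arm, as the interface text tells. Its arguments: {"type":"object","properties":{"offset":{"type":"array","items":{"type":"array","items":{"type":"number"}}},"twist":{"type":"array","items":{"type":"array","items":{"type":"number"}}},"grip":{"type":"array","items":{"type":"number"}},"force":{"type":"number"}},"required":["offset","twist","grip"]}

```bash
mkdir -p pics; ls
cat > h.py <<'E'
import numpy as np, cv2
from scipy.spatial.transform import Rotation as R
from workcell import bot, viewer, finder
def cam(n):
    c=viewer.camera(n); a=np.array(c["attitude"],float)
    c["R"]=a if a.shape==(3,3) else R.from_euler('xyz',a,degrees=True).as_matrix()
    c["f"]=240/np.tan(np.radians(c["vfov"])/2); c["t"]=np.array(c["position"]); return c
def ray(c,p):
    return c["R"]@np.array([(p[0]-c["cx"])/c["f"],(p[1]-c["cy"])/c["f"],1])
def atz(c,p,z):
    d=ray(c,p); return c["t"]+d*(z-c["t"][2])/d[2]
def proj(c,P):
    q=c["R"].T@(np.array(P)-c["t"]); return q[:2]/q[2]*c["f"]+[c["cx"],c["cy"]]
def cloud(c):
    v,u=np.mgrid[:480,:640]; d=c["depth"]
    P=np.stack([(u-c["cx"])/c["f"]*d,(v-c["cy"])/c["f"]*d,d],-1)@c["R"].T+c["t"]; P[d==0]=np.nan; return P
Z=dict(dowel_thick=.026,dowel_thin=.026,unit_grip=.011,hole_round=0.008,hole_slot=0.008,knob_grip=.034)
def find(c,names=Z,zoff=0):
    for n in names:
        for r in finder.pinpoint(c,n)[:2]:
            z=Z.get(n,.015)+zoff
            print(n,round(r["p"],2),np.round(r["position"],1),np.round(atz(c,r["position"],z)*1000,1))
E
python3 - <<'E'
from h import *
for n in("scene","top"):
    c=cam(n); print(n,c["t"],c["attitude"],c["vfov"],c["cx"],c["cy"],c["shot"] if "shot" in c else "")
    cv2.imwrite(f"pics/{n}0.png",c["color"][...,::-1]); find(c)
    find(c,"objective_mid oil_bottle_mid filter_cube_mid clamp_mid lens_tube_mid screws_mid driver_mid post_mid".split())
o=bot.get_obs(); print(o)
E
```

```text
pics
scene [-0.16985998 -0.78813419  0.69261794] [-121.03055809    0.1317074   -44.16633809] 46.94041319952517 331.4230624286819 245.24286423226545 1
dowel_thick 0.26 [263.7 259.2] [450.   70.6  26. ]
dowel_thin 0.77 [334.4 250.9] [588.4 -15.1  26. ]
hole_round 0.94 [260.  246.7] [495. 144.   8.]
hole_slot 0.94 [292.  231.3] [598.5 147.1   8. ]
knob_grip 0.9 [281.3 225.1] [570.7 153.5  34. ]
objective_mid 0.87 [329.4 227.7] [669.7  85.8  15. ]
objective_mid 0.23 [280.6 224.3] [593.5 185.2  15. ]
oil_bottle_mid 0.85 [367.9 238.8] [698.1 -19.2  15. ]
oil_bottle_mid 0.74 [264.2 259.9] [459.2  81.6  15. ]
filter_cube_mid 0.22 [397.4 345.4] [ 452.7 -318.    15. ]
clamp_mid 0.74 [261.5 259. ] [457.2  88.9  15. ]
lens_tube_mid 0.56 [346.1 304.2] [ 474.1 -165.5   15. ]
screws_mid 0.79 [210.9 229.1] [452.9 288.1  15. ]
driver_mid 0.41 [260.2 243.1] [498.9 147.4  15. ]
post_mid 0.49 [305.5 217.5] [663.1 168.2  15. ]
top [ 0.43305271 -0.01717874  1.21307541] [-173.87934956    1.05526508  -89.68673593] 43.30450707832058 321.18077154449776 240.32527169037053 2
dowel_thick 0.6 [339.9 271.9] [498. 
[... 907 characters left out ...]
.9] [ 450.7 -304.9   15. ]
{'time': 1.5, 'q': array([-6.41710090e+01,  4.98095877e+00,  1.00772526e+01,  9.50992696e+01,
       -9.32306186e-05,  9.00007010e+01]), 'qd': array([-0.04781037,  0.00670016,  0.03727289,  0.09328742, -0.0309288 ,
        0.00880301]), 'joint_efforts': array([ 7.65430377e-04, -5.20098710e+01,  4.64855182e+01,  1.63906414e-03,
        3.83483018e-05, -4.02027254e-06]), 'ee_pos': array([ 0.23962559, -0.49505092,  0.25325576]), 'tcp_rot': array([-1.79997024e+02,  9.32670262e-05,  2.58282900e+01]), 'wrist_force': array([-0.36936466,  0.39031915, -0.52274642]), 'torque': array([ 0.03311325, -0.04408998, -0.01411795]), 'grasp_force': 0.0, 'opening': 0.08540534490496848}
```

Run:
```python
import cv2
t=cv2.imread("pics/top0.png")[170:320,200:400]; cv2.imwrite("pics/t1.png",cv2.resize(t,(800,600),interpolation=cv2.INTER_CUBIC))
t=cv2.imread("pics/scene0.png")[190:310,220:380]; cv2.imwrite("pics/s1.png",cv2.resize(t,(800,600),interpolation=cv2.INTER_CUBIC))
```

```text
(no output)
```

View pics/t1.png

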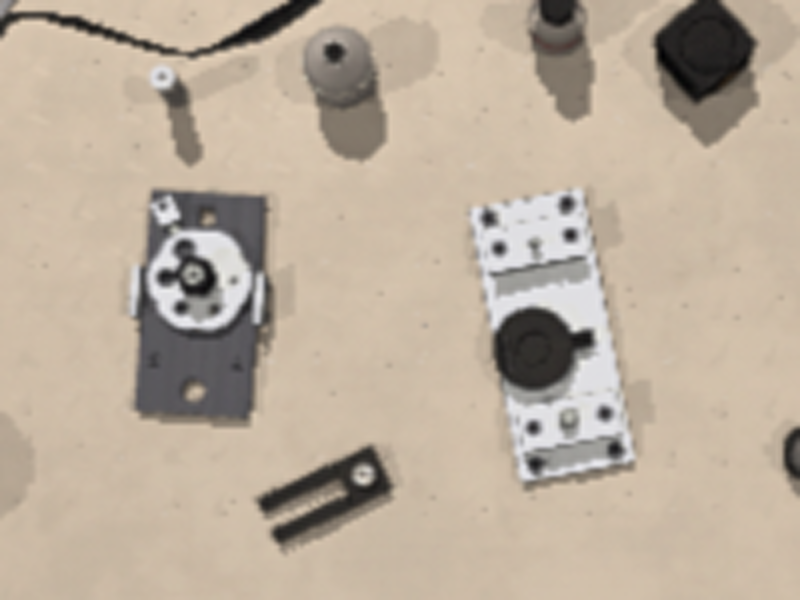

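View pics/s1.png

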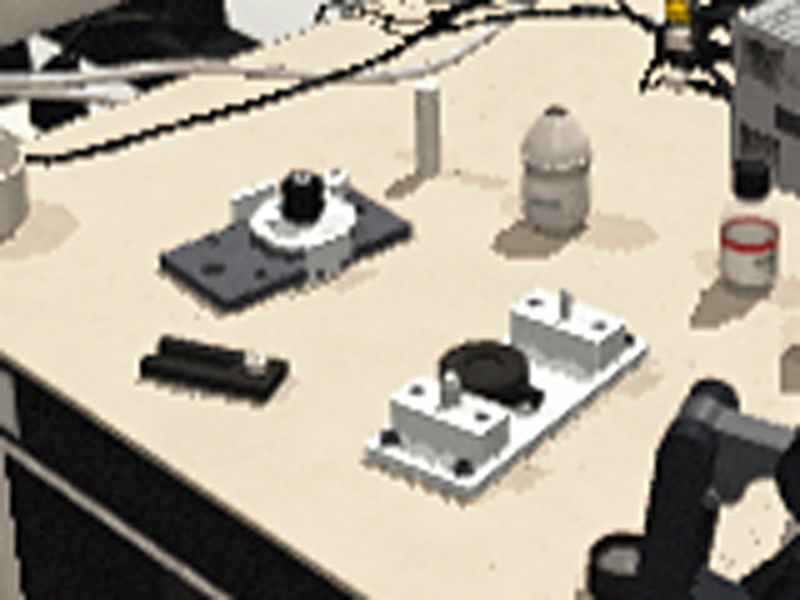

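View pics/scene0.png

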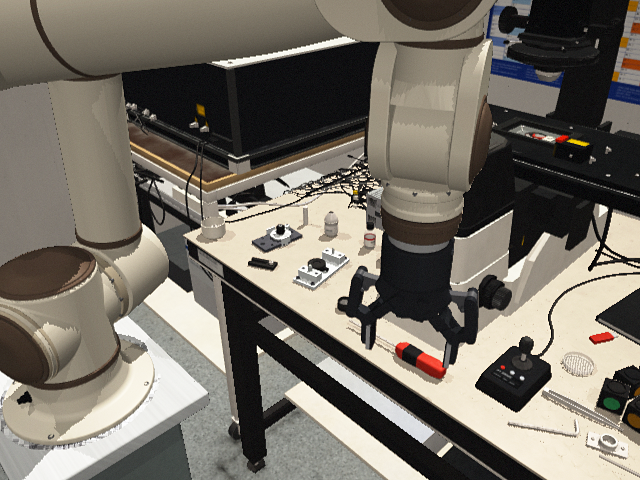

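Run:
```python
from h import *
c=cam("top"); P=cloud(c); print("table z",[np.round(P[260+i,300],4) for i in range(0,4)])
im=c["color"]; hsv=cv2.cvtColor(im,cv2.COLOR_RGB2HSV)
def rect(m,z,nm):
    m=cv2.morphologyEx(m.astype(np.uint8),cv2.MORPH_OPEN,np.ones((3,3)))
    n,l,s,ct=cv2.connectedComponentsWithStats(m); k=1+np.argmax(s[1:,4]); v,u=np.nonzero(l==k)
    W=np.array([atz(c,p,z)[:2] for p in np.c_[u,v]])*1000
    (a,b),sz,an=cv2.minAreaRect(W.astype(np.float32)); print(nm,np.round([a,b,*sz,an],1),s[k,4])
roi=np.zeros((480,640),bool); roi[212:278,230:272]=1
rect(roi&(im.max(2)<125),.008,"plate")
roi[:]=0; roi[214:295,312:362]=1
rect(roi&(hsv[...,1]<30)&(hsv[...,2]>120),.02,"stand white")
roi2=(P[...,2]>.0215)&(P[...,2]<.030)
for nm,a in(("padthin",roi2&roi&(np.arange(480)<243)[:,None]),("padthick",roi2&roi&(np.arange(480)>265)[:,None])):
    W=P[a]*1000; r=cv2.minAreaRect(W[:,:2].astype(np.float32)); print(nm,len(W),W.mean(0),r)
W=P[(P[...,2]>.034)&(P[...,2]<.04)&roi]*1000; print("dowel pts",np.round(W,1)[:12])
def pt(u,v,z): return np.round(atz(c,(u,v),z)*1000,1)
print("holeR",pt(248.5,267.5,.006),"slot",pt(252,224.2,.006),"thick",pt(342.2,274.8,.035),"thin",pt(333.8,231.2,.035))
K=P[230:250,235:265]; k=K[(K[...,2]>.030)&(K[...,2]<.045)]*1000; print("knob",k.mean(0),len(k), "z pct",np.percentile(k[:,2],[5,50,95]))
t=np.concatenate([im[212:280,228:278],im[212:280,312:362]],1)
cv2.imwrite("pics/t2.png",cv2.resize(t[...,::-1],(800,544),interpolation=cv2.INTER_NEAREST))
```

```text
table z [array([ 0.5231,  0.0484, -0.0011]), array([0.521 , 0.0482, 0.0008]), array([5.19e-01, 4.83e-02, 2.00e-04]), array([5.17e-01, 4.82e-02, 5.00e-04])]
plate [523.4 149.   67.   58.2  86.5] 720
stand white [535.4 -26.7 139.2  58.4  11. ] 1566
padthin 256 [580.32832958 -18.80301829  25.45938775] ((580.3536987304688, -18.8546085357666), (22.127546310424805, 49.77397918701172), 11.421552658081055)
padthick 249 [492.53315544 -36.05623049  25.06446523] ((496.9305114746094, -35.171974182128906), (31.897836685180664, 50.005672454833984), 9.416479110717773)
dowel pts [[581.8 -17.9  34.5]
 [581.4 -19.8  37.7]
 [579.5 -17.9  37. ]
 [579.2 -19.8  39.8]
 [579.7 -21.8  35.5]
 [577.2 -17.9  39.9]
 [577.5 -19.8  37.3]
 [497.4 -33.8  34. ]
 [497.4 -35.7  35.4]
 [497.3 -37.6  37. ]
 [495.4 -31.8  34.3]
 [495.3 -37.6  38.1]]
holeR [507.1 151.1   6. ] slot [594.6 145.6   6. ] thick [491.9 -36.1  35. ] thin [577.4 -19.5  35. ]
knob [562.09724595 148.16300842  36.69636113] 83 z pct [32.37693079 36.65265449 40.2028712 ]
```

View pics/t2.png

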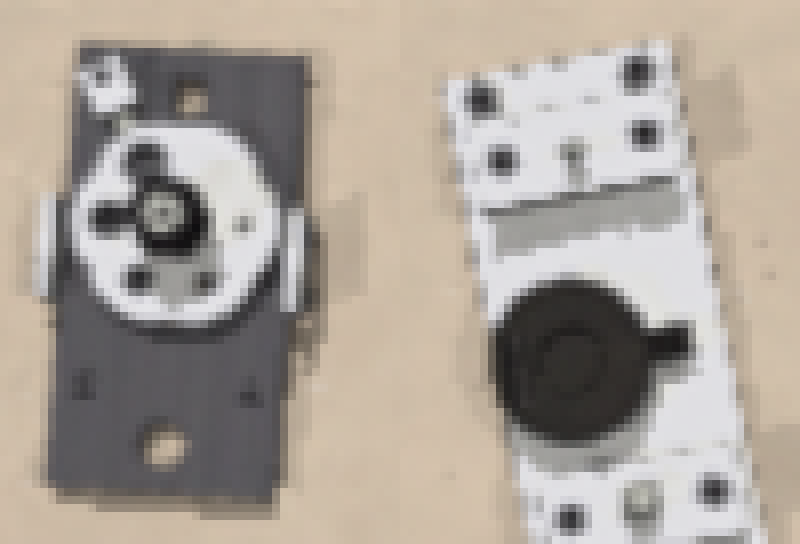

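Run:
```python
from h import *
for n in("scene","top"):
    c=cam(n);P=cloud(c); m=(np.hypot(P[...,0]-.24,P[...,1]+.495)<.08)&(P[...,2]>.12)&(P[...,2]<.27)
    print(n,m.sum(),np.round(np.sort(P[m][:,2])[:25:4]*1000,1))
o=bot.get_obs();print(o["ee_pos"])
T=R.from_euler('xyz',o["tcp_rot"],degrees=True).as_matrix()
print(np.round(T.T@(np.array([.554,.148,.12])-o["ee_pos"])*100,2))
```

```text
scene 391 [243.5 245.5 246.4 246.9 247.6 248.1 248.8]
top 77 [245.4 250.6 251.1 252.4 253.4 253.9 254.9]
[ 0.23962583 -0.49506     0.25329359]
[ 56.31 -44.19  13.33]
```

Request:
move_arm --offset '[[3.5,-2.8,0],[3.5,-2.8,0],[3.5,-2.8,0],[3.5,-2.8,0],[3.5,-2.8,0]]' --twist '[[0,0,0],[0,0,0],[0,0,0],[0,0,0],[0,0,0]]' --grip '[1,1,1,1,1]' --force 50

```text
time: 2.15
ee_pos: [0.3365, -0.2912, 0.2534]
tcp_rot: [180.0, -0.0, 25.8]
wrist_force: [0.8, 0.1, 0.8]
opening: 0.0855
grasp_force: 0.0
```

Request:
move_arm --offset '[[3.5,-2.8,0],[3.5,-2.8,0],[3.5,-2.8,0],[3.5,-2.8,0],[3.5,-2.8,0]]' --twist '[[0,0,0],[0,0,0],[0,0,0],[0,0,0],[0,0,0]]' --grip '[1,1,1,1,1]'

```text
time: 2.65
ee_pos: [0.4331, -0.0887, 0.2536]
tcp_rot: [180.0, -0.0, 25.8]
wrist_force: [0.6, -0.6, -0.1]
opening: 0.0852
grasp_force: 0.0
```

Request:
move_arm --offset '[[3.5,-2.8,0],[3.5,-2.8,0],[3.5,-2.8,0],[3.5,-2.8,0],[3.5,-2.8,0]]' --twist '[[0,0,0],[0,0,0],[0,0,0],[0,0,0],[0,0,0]]' --grip '[1,1,1,1,1]'

```text
time: 3.15
ee_pos: [0.5297, 0.1137, 0.2534]
tcp_rot: [180.0, -0.0, 25.8]
wrist_force: [1.6, -0.8, 0.7]
opening: 0.0854
grasp_force: 0.0
```

Request:
move_arm --offset '[[3.5,-2.0,0],[0,0,2],[0,0,2],[0,0,2],[0,0,2]]' --twist '[[0,0,0.1],[0,0,0.1],[0,0,0.1],[0,0,0.1],[0,0,0.111]]' --grip '[1,1,1,1,1]'

```text
time: 3.65
ee_pos: [0.5638, 0.0597, 0.1724]
tcp_rot: [-176.3, 0.5, 4.4]
wrist_force: [0.2, 0.4, 0.5]
opening: 0.0853
grasp_force: 0.0
```

Run:
```python
from h import *
o=bot.get_obs();print(o["ee_pos"],o["tcp_rot"],o["q"],o["qd"],o["time"],o["wrist_force"])
```

```text
[0.56377989 0.05971923 0.17236929] [-176.2840584     0.4741264     4.37958549] [  4.32393552   6.8380584    3.07694408  86.716626     3.71547934
 179.94423472] [-36.84643079  -0.5024978  -22.88803252 -19.44443534  12.59610331
   0.08415395] 3.65 [0.20146005 0.43268275 0.48531671]
```

Request:
move_arm --offset '[[0,0,0],[0,0,0]]' --twist '[[0,0,0],[0,0,0]]' --grip '[1,1]'

```text
time: 3.85
ee_pos: [0.5635, 0.0594, 0.173]
tcp_rot: [-176.3, 0.5, 4.4]
wrist_force: [-0.3, 0.2, -0.1]
opening: 0.0855
grasp_force: 0.0
```

Request:
move_arm --offset '[[0,0,0],[0,0,0],[0,0,0],[0,0,0],[0,0,0]]' --twist '[[-0.065,0,0],[0,0,-0.15],[0,0,-0.15],[0,0,-0.15],[0,0,-0.15]]' --grip '[1,1,1,1,1]'

```text
time: 4.35
ee_pos: [0.5647, 0.0531, 0.1745]
tcp_rot: [-179.5, 0.1, 40.0]
wrist_force: [1.0, 0.1, 0.3]
opening: 0.0851
grasp_force: 0.0
```

Request:
move_arm --offset '[[0,0,0],[0,0,0],[0,0,0],[0,0,0],[0,0,0]]' --twist '[[0,0,-0.15],[0,0,-0.15],[0,0,-0.15],[0,0,-0.15],[0,0,-0.15]]' --grip '[1,1,1,1,1]'

```text
time: 4.85
ee_pos: [0.5647, 0.0531, 0.1745]
tcp_rot: [-179.6, -0.2, 83.0]
wrist_force: [0.1, -0.7, -0.1]
opening: 0.0855
grasp_force: 0.0
```

Request:
move_arm --offset '[[0,0,0],[0,0,0],[0,0,0],[0,0,0],[0,0,0]]' --twist '[[0,0,-0.15],[0,0,-0.15],[0,0,-0.15],[0,0,-0.15],[0,0,-0.15]]' --grip '[1,1,1,1,1]'

```text
time: 5.35
ee_pos: [0.5647, 0.0531, 0.1745]
tcp_rot: [-179.8, -0.4, 126.0]
wrist_force: [-0.1, -0.6, 0.7]
opening: 0.0856
grasp_force: 0.0
```

Request:
move_arm --offset '[[0,0,0],[0,0,0],[0,0,0],[0,0,0],[0,0,0]]' --twist '[[0,0,-0.15],[0,0,-0.15],[0,0,-0.15],[0,0,-0.15],[0,0,-0.15]]' --grip '[1,1,1,1,1]'

```text
time: 5.85
ee_pos: [0.5647, 0.0531, 0.1745]
tcp_rot: [179.8, -0.4, 168.9]
wrist_force: [0.5, -0.5, 0.4]
opening: 0.0858
grasp_force: 0.0
```

```bash
cat > go.py <<'E'
import sys; from h import *
# target x y z (mm) yaw -> offset in cm (before turn), remaining twist
def go(x,y,z,yaw):
    o=bot.get_obs(); T=R.from_euler('xyz',o["tcp_rot"],degrees=True); G=R.from_euler('xyz',[180,0,yaw],degrees=True)
    print("t",o["time"],"pos",np.round(o["ee_pos"]*1000,1),np.round(o["tcp_rot"],2),"F",np.round(o["wrist_force"],1),"op",round(o["opening"]*1000,1))
    print("offset cm",np.round(T.inv().apply(np.array([x,y,z])/1000-o["ee_pos"])*100,2),"twist",np.round((T.inv()*G).as_rotvec(),3))
if __name__=="__main__": go(*map(float,sys.argv[1:]))
E
python3 go.py 554 148.2 120 176.5
```

```text
t 5.85 pos [564.7  53.1 174.5] [179.82  -0.44 168.94] F [ 0.5 -0.5  0.4] op 85.8
offset cm [2.83 9.11 5.5 ] twist [ 0.004 -0.007 -0.132]
```

Request:
move_arm --offset '[[0.95,3.03,1.83],[0.95,3.03,1.83],[0.93,3.05,1.84],[0,0,0],[0,0,0]]' --twist '[[0,0,0],[0,0,0],[0,0,0],[0.004,-0.007,-0.132],[0,0,0]]' --grip '[1,1,1,1,1]'

```text
time: 6.35
ee_pos: [0.5541, 0.149, 0.1193]
tcp_rot: [-180.0, -0.1, 176.4]
wrist_force: [-0.2, -0.6, 0.5]
opening: 0.0852
grasp_force: 0.0
```

```bash
python3 go.py 554 148.2 20 176.5
python3 - <<'E'
from h import *
c=cam("scene"); find(c,["hole_round","hole_slot","knob_grip"])
t=c["color"][170:290,220:380]; cv2.imwrite("pics/s2.png",cv2.resize(t[...,::-1],(800,600),interpolation=cv2.INTER_CUBIC))
E
```

```text
t 6.35 pos [554.1 149.  119.3] [-1.7996e+02 -1.0000e-01  1.7636e+02] F [-0.2 -0.6  0.5] op 85.2
offset cm [-0.01 -0.07  9.93] twist [-0.001 -0.002 -0.002]
hole_round 0.68 [258.7 246.2] [494.2 148.    8. ]
hole_slot 0.69 [290.6 232.2] [593.  146.1   8. ]
knob_grip 0.62 [281.7 223.5] [576.6 159.2  34. ]
knob_grip 0.62 [261.8 261.4] [433.9  56.1  34. ]
```

View pics/s2.png

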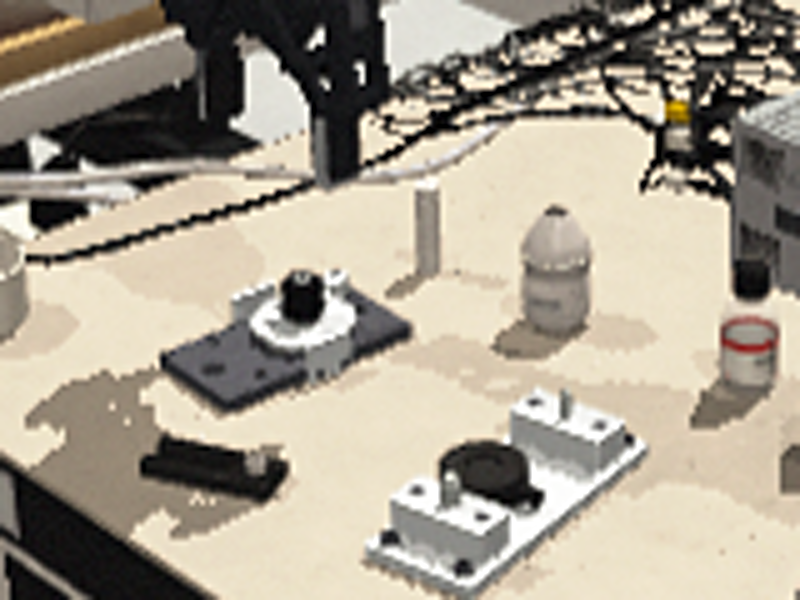

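Request:
move_arm --offset '[[0,-0.07,3],[0,0,3],[0,0,2],[0,0,1.2],[0,0,0.7]]' --twist '[[0,0,0],[0,0,0],[0,0,0],[0,0,0],[0,0,0]]' --grip '[1,1,1,1,1]' --force 40

```text
time: 7.05
ee_pos: [0.5541, 0.1459, 0.0193]
tcp_rot: [-180.0, -0.2, 175.9]
wrist_force: [0.4, -0.4, -0.4]
opening: 0.0855
grasp_force: 0.0
```

Request:
move_arm --offset '[[0,0,0],[0,0,0],[0,0,0],[0,0,0],[0,0,0]]' --twist '[[0,0,0],[0,0,0],[0,0,0],[0,0,0],[0,0,0]]' --grip '[0.9,0.8,0.7,0.6,0.6]'

```text
time: 7.55
ee_pos: [0.5551, 0.1468, 0.0216]
tcp_rot: [180.0, 0.0, 176.0]
wrist_force: [-1.3, 1.6, 6.2]
opening: 0.0648
grasp_force: 47.0
```

Request:
move_arm --offset '[[0,0,-0.5],[0,0,-1],[0,0,-2],[0,0,-2],[0,0,-2]]' --twist '[[0,0,0],[0,0,0],[0,0,0],[0,0,0],[0,0,0]]' --grip '[0.6,0.6,0.6,0.6,0.6]'

```text
time: 8.05
ee_pos: [0.554, 0.1461, 0.0959]
tcp_rot: [-179.9, -0.2, 176.0]
wrist_force: [1.4, 0.4, -4.7]
opening: 0.0651
grasp_force: 45.8
```

```bash
python3 go.py 538.6 -26.9 96 191
python3 - <<'E'
from h import *
for n in("scene","top"):
    c=cam(n); find(c,["hole_round","hole_slot","knob_grip"],.075)
    find(c,["dowel_thick","dowel_thin"])
    P=cloud(c)
    m=(abs(P[...,0]-.555)<.075)&(abs(P[...,1]-.148)<.045)&(P[...,2]>.06)&(P[...,2]<.1); print(m.sum(),np.histogram(P[m][:,2]*1000,bins=np.arange(60,101,4)))
    if n=="scene": t=c["color"][190:280,240:360]; cv2.imwrite("pics/s3.png",cv2.resize(t[...,::-1],(800,600),interpolation=cv2.INTER_CUBIC))
E
```

```text
t 8.05 pos [554.  146.1  95.9] [-1.7994e+02 -1.6000e-01  1.7602e+02] F [ 1.4  0.4 -4.7] op 65.1
offset cm [ 3.400e-01 -1.737e+01  1.000e-02] twist [-0.001 -0.003 -0.261]
hole_round 0.73 [260.3 219.5] [498.  138.3  83. ]
hole_slot 0.79 [292.3 207.2] [591.9 133.8  83. ]
knob_grip 0.83 [278.4 198.7] [564.7 151.4 109. ]
dowel_thick 0.61 [308.8 269.5] [494.3 -31.3  26. ]
dowel_thick 0.32 [321.3 270.6] [510.9 -53.5  26. ]
dowel_thin 0.92 [330.9 252.4] [578.1 -14.2  26. ]
dowel_thin 0.52 [346.1 301.1] [ 470.9 -168.4   26. ]
649 (array([  0,   0,   2,  38, 104, 294,  65,  73,  44,  29]), array([ 60,  64,  68,  72,  76,  80,  84,  88,  92,  96, 100]))
hole_round 0.58 [246.1 267. ] [503.3 144.9  83. ]
hole_slot 0.51 [251.4 218.2] [595.8 136.6  83. ]
knob_grip 0.74 [245.9 235. ] [560.7 142.6 109. ]
dowel_thick 0.79 [343.1 272.3] [497.3 -38.   26. ]
dowel_thin 0.67 [333.3 226. ] [588.8 -18.5  26. ]
dowel_thin 0.5 [179.2 288.9] [463.2 284.1  26. ]
276 (array([  0,   0,   4,  33, 146,  86,   3,   4,   0,   0]), array([ 60,  64,  68,  72,  76,  80,  84,  88,  92,  96, 100]))
```

View pics/s3.png

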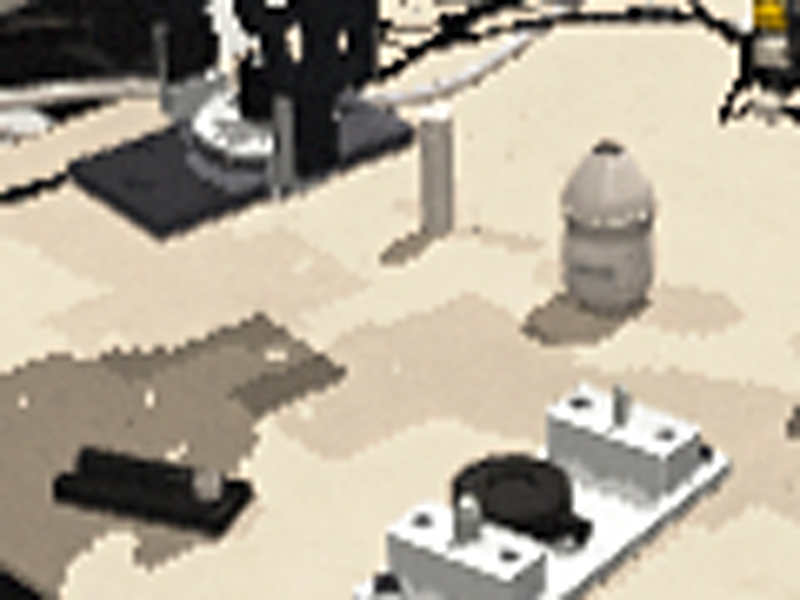

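Request:
move_arm --offset '[[0.0,-2,0],[0.1,-4,0],[0.1,-4,0],[0.1,-4,0],[0.04,-3.37,0]]' --twist '[[0,0,0],[0,0,0],[0,0,0],[0,0,0],[0,0,0]]' --grip '[0.6,0.6,0.6,0.6,0.6]'

```text
time: 9.15
ee_pos: [0.5384, -0.0285, 0.0949]
tcp_rot: [-179.9, -0.1, 176.0]
wrist_force: [0.5, 0.3, -4.0]
opening: 0.065
grasp_force: 46.1
```

Request:
move_arm --offset '[[0,0,0],[0,0,0],[0,0,0],[0,0,0],[0,0,0]]' --twist '[[0,0,-0.06],[0,0,-0.1],[0,0,-0.1],[0,0,0],[0,0,0]]' --grip '[0.6,0.6,0.6,0.6,0.6]'

```text
time: 9.65
ee_pos: [0.5388, -0.0267, 0.0948]
tcp_rot: [-180.0, -0.1, -169.2]
wrist_force: [0.5, 0.2, -4.8]
opening: 0.065
grasp_force: 46.4
```

```bash
python3 go.py 538.6 -26.9 96 191
python3 - <<'E'
from h import *
for n in("scene","top"):
    c=cam(n); find(c,["hole_round","hole_slot"],.075)
    find(c,["dowel_thick","dowel_thin"])
    cv2.imwrite(f"pics/{n}4.png",c["color"][...,::-1])
    if n=="scene": a=cv2.resize(c["color"][200:300,280:380],(400,400),interpolation=cv2.INTER_CUBIC)
    else: b=cv2.resize(c["color"][200:300,290:390],(400,400),interpolation=cv2.INTER_CUBIC)
cv2.imwrite("pics/c4.png",np.hstack([a,b])[...,::-1])
E
```

```text
t 9.65 pos [538.8 -26.7  94.8] [-1.8000e+02 -1.4000e-01 -1.6924e+02] F [ 0.5  0.2 -4.8] op 65.0
offset cm [ 0.02 -0.02 -0.12] twist [-0.    -0.003 -0.004]
hole_round 0.67 [309.4 252. ] [483.  -47.7  83. ]
hole_slot 0.96 [331.8 233.6] [570.7 -24.9  83. ]
dowel_thick 0.72 [310.8 268.5] [500.1 -31.4  26. ]
dowel_thin 0.87 [332.7 251. ] [585.3 -12.7  26. ]
```

View pics/c4.png

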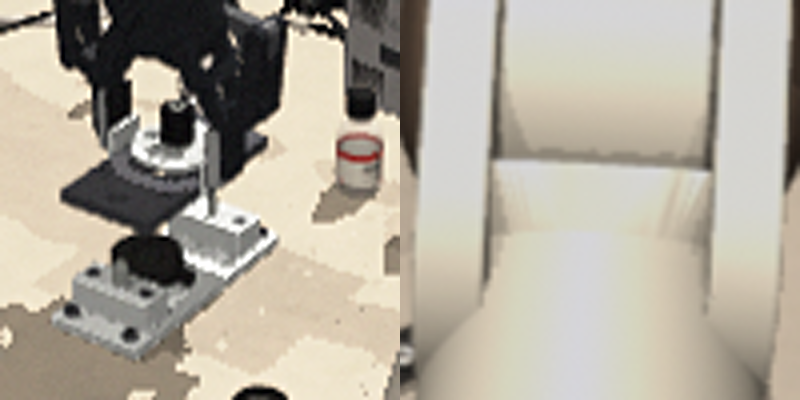

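```bash
cat > fit.py <<'E'
from h import *
from scipy.optimize import minimize
from scipy.ndimage import map_coordinates
def seg(a,b,n=60): return np.linspace(a,b,n)
def box(x0,x1,y0,y1,z0,z1,xm=None):
    m=x1 if xm is None else xm
    s=[seg((x0,y0,z0),(x0,y1,z0)),seg((x0,y0,z0),(m,y0,z0)),seg((x0,y1,z1),(m,y1,z1))]
    if xm is None: s.append(seg((x1,y0,z1),(x1,y1,z1)))
    return s
def top(x0,x1,y0,y1,z): return [seg((x0,y0,z),(x0,y1,z)),seg((x0,y0,z),(x1,y0,z)),seg((x0,y1,z),(x1,y1,z)),seg((x1,y0,z),(x1,y1,z))]
def fit(c,g,segs,x,y,yaw,z,rng=8,fy=False):
    gx=cv2.Sobel(g,cv2.CV_32F,1,0);gy=cv2.Sobel(g,cv2.CV_32F,0,1)
    def score(p):
        a=np.radians(yaw+(p[2] if len(p)>2 else 0)); M=np.array([[np.cos(a),-np.sin(a)],[np.sin(a),np.cos(a)]]); t=0;k=0
        for s in segs:
            W=np.c_[s[:,:2]@M.T+[x+p[0],y+p[1]],s[:,2]+z]/1000
            q=(W-c["t"])@c["R"]; q=q[:,:2]/q[:,2:]*c["f"]+[c["cx"],c["cy"]]
            d=q[-1]-q[0]; L=np.hypot(*d); n=np.array([-d[1],d[0]])/L
            v=[map_coordinates(G,[q[:,1],q[:,0]],order=1) for G in(gx,gy)]
            t+=L*abs((v[0]*n[0]+v[1]*n[1]).mean()); k+=L
        return -t/k
    best=min(((score((i,j)),i,j) for i in np.arange(-rng,rng+.1,1) for j in np.arange(-rng,rng+.1,1)))
    r=minimize(score,[best[1],best[2]]+([0] if fy else []),method="Nelder-Mead",options=dict(initial_simplex=np.array([[best[1],best[2],0],[best[1]+1,best[2],0],[best[1],best[2]+1,0],[best[1],best[2],2]])[:4 if fy else 3,:3 if fy else 2]))
    o=r.x; return np.round([x+o[0],y+o[1],yaw+(o[2] if fy else 0),r.fun,-score([0]*len(o))],2)
PL=box(-56,56,-29,29,0,8); PLh=box(-56,56,-29,29,0,8,-12)
ST=box(-70,70,-29,29,0,8)+top(-56,-34,-25,25,26)+top(34,56,-25,25,26)
if __name__=="__main__":
    G=lambda f:cv2.GaussianBlur(cv2.imread(f,0).astype(np.float32),(0,0),.8)
    s=cam("scene");t=cam("top")
    for n,c in(("scene",s),("top",t)):
        g=G(f"pics/{n}0.png")
        print(n,"plate0",fit(c,g,PL,551,148.4,-3.5,0,fy=True)); print(n,"stand",fit(c,g,ST,535.7,-27.5,11,0,fy=True))
    g=G("pics/scene4.png")
    for z in(73,75,77): print("held z",z,fit(s,g,PLh,535.9,-27.3,10.8,z))
    print("stand4",fit(s,g,ST[:3]+ST[4:8],535.7,-27.5,11,0))
E
python3 fit.py
```

```text
scene plate0 [ 551.09  149.63   -3.91 -309.71  303.18]
scene stand [ 536.4   -28.17   11.14 -171.43  167.69]
top plate0 [ 551.39  150.71   -2.88 -180.64  139.56]
top stand [536.24 -21.95  10.91 -92.27  68.25]
held z 73 [ 537.46  -25.75   10.8  -380.99  348.42]
held z 75 [ 535.41  -28.22   10.8  -379.89  371.73]
held z 77 [ 533.33  -30.6    10.8  -378.63  266.65]
stand4 [ 544.03  -28.06   11.   -110.72   73.39]
```

Request:
move_arm --offset '[[-0.02,-0.1,1],[0,0,1],[0,0,0.9],[0,0,0],[0,0,0]]' --twist '[[0,0,-0.006],[0,0,0],[0,0,0],[0,0,0],[0,0,0]]' --grip '[0.6,0.6,0.6,0.6,0.6]'

```text
time: 10.75
ee_pos: [0.5389, -0.0276, 0.0655]
tcp_rot: [180.0, -0.2, -168.7]
wrist_force: [0.1, 0.3, -3.7]
opening: 0.0653
grasp_force: 46.4
```

```bash
python3 go.py 539.2 -27.8 66 191.1
python3 - <<'E'
from fit import *
c=cam("scene"); g=cv2.GaussianBlur(cv2.cvtColor(c["color"],cv2.COLOR_RGB2GRAY).astype(np.float32),(0,0),.8)
for z in(42.5,44,45.5,47): print(z,fit(c,g,PLh,536.4,-28.2,11.1,z))
t=c["color"][215:290,285:385]; cv2.imwrite("pics/s5.png",cv2.resize(t[...,::-1],(800,600),interpolation=cv2.INTER_CUBIC))
E
```

```text
t 10.75 pos [538.9 -27.6  65.5] [ 179.99   -0.18 -168.73] F [ 0.1  0.3 -3.7] op 65.3
offset cm [-0.03 -0.02 -0.05] twist [ 0.    -0.003  0.003]
42.5 [ 538.42  -25.94   11.1  -274.38  227.46]
44 [ 536.96  -27.68   11.1  -274.11  270.8 ]
45.5 [ 535.52  -29.52   11.1  -273.85  260.67]
47 [ 534.    -31.26   11.1  -273.51  202.41]
```

View pics/s5.png

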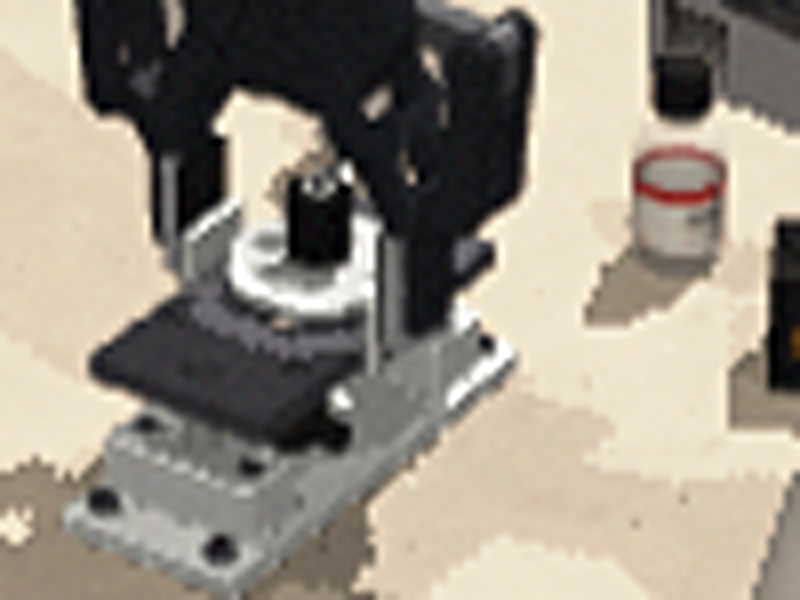

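Request:
move_arm --offset '[[0,-0.02,0.2],[0,0,0.2],[0,0,0.2],[0,0,0.2],[0,0,0]]' --twist '[[0,0,0],[0,0,0],[0,0,0],[0,0,0],[0,0,0]]' --grip '[0.6,0.6,0.6,0.6,0.6]'

```text
time: 11.3
ee_pos: [0.5393, -0.0276, 0.0579]
tcp_rot: [180.0, -0.1, -168.7]
wrist_force: [1.0, 2.3, -3.9]
opening: 0.0646
grasp_force: 46.6
```

Request:
move_arm --offset '[[0,0,0.1],[0,0,0.1],[0,0,0]]' --twist '[[0,0,0],[0,0,0],[0,0,0]]' --grip '[0.6,0.6,0.6]'

```text
time: 11.6
ee_pos: [0.5396, -0.0274, 0.0565]
tcp_rot: [180.0, -0.1, -168.7]
wrist_force: [0.1, 5.5, 1.4]
opening: 0.0649
grasp_force: 47.2
```

Request:
move_arm --offset '[[0,0.05,0],[0,0.05,0],[0,0,0.1],[0,0,0]]' --twist '[[0,0,0],[0,0,0],[0,0,0],[0,0,0]]' --grip '[0.6,0.6,0.6,0.6]'

```text
time: 12.0
ee_pos: [0.5393, -0.0267, 0.0548]
tcp_rot: [180.0, -0.1, -168.7]
wrist_force: [3.1, 4.9, -2.2]
opening: 0.0648
grasp_force: 46.7
```

```bash
python3 go.py 539.2 -27.8 66 191.1; python3 -c "
from h import *
print(bot.get_obs()['torque'])"
```

```text
t 12.0 pos [539.3 -26.7  54.8] [ 1.7998e+02 -9.0000e-02 -1.6873e+02] F [ 3.1  4.9 -2.2] op 64.8
offset cm [ 0.03 -0.11 -1.12] twist [ 0.    -0.002  0.003]
[ 0.97826988 -0.58203512 -0.19984944]
```

Request:
move_arm --offset '[[-0.05,0.07,0],[0,0,0.1],[0,0,0.1],[0,0,0]]' --twist '[[0,0,0],[0,0,0],[0,0,0],[0,0,0]]' --grip '[0.6,0.6,0.6,0.6]'

```text
time: 12.4
ee_pos: [0.5392, -0.0262, 0.0526]
tcp_rot: [-180.0, -0.2, -168.7]
wrist_force: [2.9, 1.2, -4.0]
opening: 0.0648
grasp_force: 46.6
```

Request:
move_arm --offset '[[-0.03,0.01,0.1],[0,0,0.1],[0,0,0.1],[0,0,0]]' --twist '[[0,0,0],[0,0,0],[0,0,0],[0,0,0]]' --grip '[0.6,0.6,0.6,0.6]'

```text
time: 12.8
ee_pos: [0.5393, -0.026, 0.0495]
tcp_rot: [-180.0, -0.2, -168.7]
wrist_force: [-0.5, 0.3, -4.9]
opening: 0.0648
grasp_force: 46.5
```

Request:
move_arm --offset '[[0,0,0.1],[0,0,0.1],[0,0,0]]' --twist '[[0,0,0],[0,0,0],[0,0,0]]' --grip '[0.6,0.6,0.6]'

```text
time: 13.1
ee_pos: [0.5395, -0.026, 0.0478]
tcp_rot: [-180.0, -0.2, -168.7]
wrist_force: [0.4, -0.4, -3.9]
opening: 0.0651
grasp_force: 46.5
```

Request:
move_arm --offset '[[0,0,0.1],[0,0,0.05],[0,0,0]]' --twist '[[0,0,0],[0,0,0],[0,0,0]]' --grip '[0.6,0.6,0.6]'

```text
time: 13.4
ee_pos: [0.5396, -0.026, 0.0476]
tcp_rot: [-180.0, -0.1, -168.7]
wrist_force: [-4.8, -1.1, 6.1]
opening: 0.065
grasp_force: 47.7
```

Request:
move_arm --offset '[[0,0,0],[0,0,0],[0,0,0],[0,0,0],[0,0,0]]' --twist '[[0,0,0],[0,0,0],[0,0,0],[0,0,0],[0,0,0]]' --grip '[0.8,0.85,0.95,1,1]'

```text
time: 13.9
ee_pos: [0.5396, -0.026, 0.0464]
tcp_rot: [-180.0, -0.1, -168.7]
wrist_force: [-0.9, 0.2, 0.4]
opening: 0.0854
grasp_force: 0.0
```

Request:
move_arm --offset '[[0,0,-1],[0,0,-3],[0,0,-3],[0,0,-1],[0,0,0]]' --twist '[[0,0,0],[0,0,0],[0,0,0],[0,0,0],[0,0,0]]' --grip '[1,1,1,1,1]'

```text
time: 14.4
ee_pos: [0.5408, -0.026, 0.1285]
tcp_rot: [-179.9, 0.1, -168.7]
wrist_force: [-0.4, 0.4, -0.4]
opening: 0.0855
grasp_force: 0.0
```

```bash
python3 go.py 547 -26 128 161
python3 - <<'E'
from fit import *
c=cam("scene"); g=cv2.GaussianBlur(cv2.cvtColor(c["color"],cv2.COLOR_RGB2GRAY).astype(np.float32),(0,0),.8)
for z in(25,26,28,30): print(z,fit(c,g,PL,536.4,-28.2,11.1,z,rng=4))
P=cloud(c); a=np.radians(11.1); L=(P[...,:2]*1000-[536.4,-28.2])@np.array([[np.cos(a),-np.sin(a)],[np.sin(a),np.cos(a)]])
for x0,x1 in((-54,-36),(-36,-20),(36,54)):
    m=(L[...,0]>x0)&(L[...,0]<x1)&(abs(L[...,1])<25)&(P[...,2]>.02)&(P[...,2]<.05); print(x0,m.sum(),np.round(np.percentile(P[m][:,2]*1000,[25,50,75]),1))
t=c["color"][205:295,290:410]; cv2.imwrite("pics/s6.png",cv2.resize(t[...,::-1],(800,600),interpolation=cv2.INTER_CUBIC))
E
```

```text
t 14.4 pos [540.8 -26.  128.5] [-1.7995e+02  6.0000e-02 -1.6873e+02] F [-0.4  0.4 -0.4] op 85.5
offset cm [-0.61 -0.13  0.05] twist [-0.001  0.001  0.528]
25 [ 538.45  -25.94   11.1  -228.61  200.14]
26 [ 537.42  -27.12   11.1  -228.64  221.63]
28 [ 535.34  -29.42   11.1  -228.5   218.71]
30 [ 533.16  -31.79   11.1  -228.09  154.69]
-54 123 [31.7 33.2 34.6]
-36 95 [33.  33.6 34.6]
36 58 [32.9 34.2 35.8]
```

View pics/s6.png

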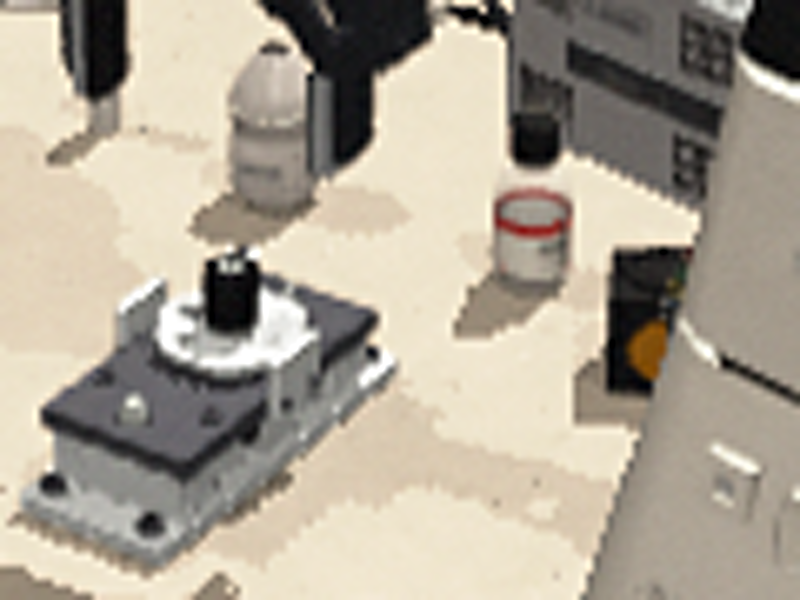

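Request:
move_arm --offset '[[-0.67,-0.03,1],[0,0,1],[0,0,1],[0,0,0],[0,0,0]]' --twist '[[0,0,0],[0,0,0.12],[0,0,0.12],[0,0,0.12],[0,0,0.116]]' --grip '[1,1,1,1,1]' --force 30

```text
time: 14.95
ee_pos: [0.5455, -0.0248, 0.0934]
tcp_rot: [-179.9, -0.3, 163.7]
wrist_force: [0.7, 1.0, -0.4]
opening: 0.0862
grasp_force: 0.0
```

```bash
python3 go.py 547.5 -25 73 164
python3 - <<'E'
from h import *
c=cam("scene"); P=cloud(c)
m=(np.hypot(P[...,0]-.5475,P[...,1]+.025)<.02)&(P[...,2]>.056)&(P[...,2]<.068); W=P[m]*1000; print(m.sum(),W.mean(0),cv2.minEnclosingCircle(W[:,:2].astype(np.float32)))
find(c,["knob_grip"],.026)
cv2.imwrite("pics/s7.png",c["color"][...,::-1])
E
```

```text
t 14.95 pos [545.5 -24.8  93.4] [-179.88   -0.33  163.72] F [ 0.7  1.  -0.4] op 86.2
offset cm [-0.21  0.04  2.04] twist [-0.002 -0.006 -0.005]
50 [544.43081081 -27.09519828  61.57073441] ((546.8264770507812, -26.121143341064453), 10.51420783996582)
knob_grip 0.73 [324.  242.2] [559.1 -11.7  60. ]
knob_grip 0.73 [327.2 232. ] [596.2  16.6  60. ]
```

Request:
move_arm --offset '[[-0.18,0.02,1],[0,0,1],[0,0,0],[0,0,0],[0,0,0]]' --twist '[[0,0,0],[0,0,0],[0,0,0],[0,0,0],[0,0,0]]' --grip '[1,1,1,0.7,0.4]' --force 30

```text
time: 15.55
ee_pos: [0.5482, -0.0252, 0.0766]
tcp_rot: [-179.9, -0.1, 164.0]
wrist_force: [0.3, 0.2, -0.8]
opening: 0.0591
grasp_force: 0.0
```

```bash
python3 go.py 547.5 -25 73 164
```

```text
t 15.55 pos [548.2 -25.2  76.6] [-1.7994e+02 -1.1000e-01  1.6402e+02] F [ 0.3  0.2 -0.8] op 59.1
offset cm [0.07 0.   0.36] twist [-0.001 -0.002  0.   ]
```

Request:
move_arm --offset '[[0.05,0,0.3],[0,0,0],[0,0,0],[0,0,0],[0,0,0]]' --twist '[[0,0,0],[0,0,0],[0,0,0],[0,0,0],[0,0,0]]' --grip '[0.4,0.25,0.1,0.1,0.1]'

```text
time: 16.05
ee_pos: [0.5477, -0.0248, 0.0736]
tcp_rot: [-180.0, -0.1, 164.0]
wrist_force: [-0.2, 3.1, 2.0]
opening: 0.0171
grasp_force: 32.7
```

Request:
move_arm --offset '[[0,0,0],[0,0,0],[0,0,0]]' --twist '[[0,0,0],[0,0,0],[0,0,0]]' --grip '[0.1,0.1,0.1]'

```text
time: 16.35
ee_pos: [0.5477, -0.0249, 0.0736]
tcp_rot: [-180.0, -0.1, 164.0]
wrist_force: [-0.2, 4.3, 3.0]
opening: 0.0168
grasp_force: 32.8
```

```bash
python3 go.py 547.5 -25 73 311.1;python3 -c "
from h import *
o=bot.get_obs();print(o['torque'],o['q'])"
```

```text
t 16.35 pos [547.7 -24.9  73.6] [-1.7997e+02 -1.0000e-01  1.6401e+02] F [-0.2  4.3  3. ] op 16.8
offset cm [ 0.02 -0.02  0.06] twist [ 2.000e-03 -1.000e-03 -2.567e+00]
[ 0.90714642 -0.02050563  0.02430285] [-2.59623556e+00  5.22060278e+00 -9.55786603e+00  7.53287982e+01
 -8.52290185e-03  1.33971665e+01]
```

Request:
move_arm --offset '[[0,0,0],[0,0,0],[0,0,0],[0,0,0],[0,0,0]]' --twist '[[0,0,-0.1],[0,0,-0.1],[0,0,-0.1],[0,0,-0.1],[0,0,-0.1]]' --grip '[0.1,0.1,0.1,0.1,0.1]'

```text
time: 16.85
ee_pos: [0.5477, -0.0252, 0.0736]
tcp_rot: [-180.0, -0.1, -167.1]
wrist_force: [0.3, 3.1, 2.5]
opening: 0.0169
grasp_force: 32.8
```

Request:
move_arm --offset '[[0,0,0],[0,0,0],[0,0,0],[0,0,0],[0,0,0]]' --twist '[[0,0,-0.1],[0,0,-0.1],[0,0,-0.1],[0,0,-0.1],[0,0,-0.1]]' --grip '[0.1,0.1,0.1,0.1,0.1]'

```text
time: 17.35
ee_pos: [0.5479, -0.0254, 0.0736]
tcp_rot: [180.0, -0.1, -138.5]
wrist_force: [1.4, 1.2, 2.2]
opening: 0.0171
grasp_force: 32.6
```

```bash
python3 go.py 547.5 -25 73.4 311.1;python3 -c "
from h import *
o=bot.get_obs();print(o['torque'],o['q'],o['grasp_force'])"
```

```text
t 17.35 pos [547.9 -25.4  73.6] [ 1.7999e+02 -1.2000e-01 -1.3849e+02] F [1.4 1.2 2.2] op 17.1
offset cm [0.   0.05 0.02] twist [ 2.000e-03 -1.000e-03 -1.564e+00]
[ 0.32519988 -0.31457985 -0.0102254 ] [-2.61844599e+00  5.22404288e+00 -9.55625793e+00  7.53112320e+01
 -7.36313448e-02 -4.41313213e+01] 32.627302907640114
```

Turning smoothly; continue.

Request:
move_arm --offset '[[0,0,0],[0,0,0],[0,0,0],[0,0,0],[0,0,0]]' --twist '[[0,0,-0.1],[0,0,-0.1],[0,0,-0.1],[0,0,-0.1],[0,0,-0.1]]' --grip '[0.1,0.1,0.1,0.1,0.1]'

```text
time: 17.85
ee_pos: [0.5481, -0.0255, 0.0736]
tcp_rot: [180.0, -0.1, -109.8]
wrist_force: [2.6, -0.1, 0.8]
opening: 0.0168
grasp_force: 32.6
```

Request:
move_arm --offset '[[0,0,0],[0,0,0],[0,0,0],[0,0,0],[0,0,0]]' --twist '[[0,0,-0.1],[0,0,-0.1],[0,0,-0.1],[0,0,-0.1],[0,0,-0.1]]' --grip '[0.1,0.1,0.1,0.1,0.1]'

```text
time: 18.35
ee_pos: [0.5484, -0.0256, 0.0736]
tcp_rot: [180.0, -0.1, -81.2]
wrist_force: [3.6, 0.0, 0.5]
opening: 0.0168
grasp_force: 32.5
```

Request:
move_arm --offset '[[0,0,0],[0,0,0],[0,0,0],[0,0,0],[0,0,0]]' --twist '[[0,0,-0.1],[0,0,-0.1],[0,0,-0.1],[0,0,-0.1],[0,0,-0.1]]' --grip '[0.1,0.1,0.1,0.1,0.1]'

```text
time: 18.85
ee_pos: [0.5486, -0.0254, 0.0737]
tcp_rot: [180.0, -0.0, -52.5]
wrist_force: [5.2, 1.9, -1.6]
opening: 0.017
grasp_force: 32.3
```

Request:
move_arm --offset '[[0,0,0],[0,0,0],[0,0,0]]' --twist '[[0,0,-0.06],[0,0,0],[0,0,0]]' --grip '[0.1,0.1,0.1]'

```text
time: 19.15
ee_pos: [0.5486, -0.0254, 0.0736]
tcp_rot: [180.0, -0.0, -49.3]
wrist_force: [4.8, 1.9, -1.1]
opening: 0.0166
grasp_force: 32.3
```

```bash
python3 go.py 547.5 -25 73.4 311.1;python3 -c "
from h import *
o=bot.get_obs();print(o['torque'],o['q'],o['grasp_force'])"
```

```text
t 19.15 pos [548.6 -25.4  73.6] [ 1.7995e+02 -4.0000e-02 -4.9330e+01] F [ 4.8  1.9 -1.1] op 16.6
offset cm [-0.1   0.06  0.02] twist [ 0.001 -0.001 -0.007]
[ 0.3726473  -1.0728436   0.10094432] [-2.61947325e+00  5.23860165e+00 -9.53780921e+00  7.52300357e+01
 -6.57192292e-02 -1.33290432e+02] 32.34913032618351
```

Request:
move_arm --offset '[[0,0,0],[0,0,0],[0,0,0],[0,0,0],[0,0,-1]]' --twist '[[0,0,0],[0,0,0],[0,0,0],[0,0,0],[0,0,0]]' --grip '[0.3,0.4,0.5,0.5,0.5]'

```text
time: 19.65
ee_pos: [0.5467, -0.0251, 0.0824]
tcp_rot: [179.8, 0.2, -49.3]
wrist_force: [-0.1, -0.3, -0.2]
opening: 0.0427
grasp_force: 0.0
```

Request:
move_arm --offset '[[0,0,-2],[0,0,-4],[0,0,-5],[0,0,-5],[0,0,0]]' --twist '[[0,0,0],[0,0,0],[0,0,0],[0,0,0],[0,0,0]]' --grip '[0.5,0.5,0.5,0.5,0.5]'

```text
time: 20.15
ee_pos: [0.5496, -0.0251, 0.2518]
tcp_rot: [-179.7, -0.4, -49.3]
wrist_force: [-0.3, 0.8, -0.4]
opening: 0.0431
grasp_force: 0.0
```

```bash
python3 go.py 400 -250 230 311.1
```

```text
t 20.15 pos [549.6 -25.1 251.8] [-179.67   -0.37  -49.33] F [-0.3  0.8 -0.4] op 43.1
offset cm [ 7.29 26.02  2.07] twist [-0.006 -0.007 -0.007]
```

Request:
move_arm --offset '[[1.2,4.3,0],[1.2,4.3,0],[1.2,4.3,0],[1.2,4.3,0],[1.2,4.3,0]]' --twist '[[0,0,0],[0,0,0],[0,0,0],[0,0,0],[0,0,0]]' --grip '[0.5,0.5,0.5,0.5,0.5]'

```text
time: 20.65
ee_pos: [0.4227, -0.2118, 0.2444]
tcp_rot: [179.9, 0.0, -49.3]
wrist_force: [0.5, -0.8, 0.8]
opening: 0.043
grasp_force: 0.0
```

Run:
```python
from fit import *
c=cam("top"); a=cv2.resize(c["color"][205:291,305:371],(460,600),interpolation=cv2.INTER_CUBIC)
s=cam("scene"); b=cv2.resize(s["color"][225:290,290:350],(340,368),interpolation=cv2.INTER_CUBIC)
b=np.vstack([b,np.zeros((232,340,3),np.uint8)]); cv2.imwrite("pics/f8.png",np.hstack([a,b])[...,::-1])
for n,k in((c,"top"),(s,"scene")):
    P=cloud(n); an=np.radians(11.1); L=(P[...,:2]*1000-[536.4,-28.2])@np.array([[np.cos(an),-np.sin(an)],[np.sin(an),np.cos(an)]])
    for x0,x1 in((-54,-36),(36,54)):
      m=(L[...,0]>x0)&(L[...,0]<x1)&(abs(L[...,1])<25)&(P[...,2]>.02)&(P[...,2]<.05); print(k,x0,m.sum(),np.round(np.percentile(P[m][:,2]*1000,[25,50,75]),1))
find(c,["objective_mid","clamp_mid","filter_cube_mid"])
```

```text
top -54 239 [31.8 33.5 35.3]
top 36 227 [32.2 34.  37. ]
scene -54 130 [31.5 33.1 34.3]
scene 36 55 [32.9 34.  35.7]
objective_mid 0.72 [404.3 282.2] [ 478.9 -158.9   15. ]
objective_mid 0.61 [285.  192.9] [657.2  78.9  15. ]
clamp_mid 0.51 [280.6 295.8] [450.9  85.2  15. ]
clamp_mid 0.5 [247.3 190.7] [661.5 155.1  15. ]
filter_cube_mid 0.88 [371.1 177.5] [689.  -94.2  15. ]
```

View pics/f8.png

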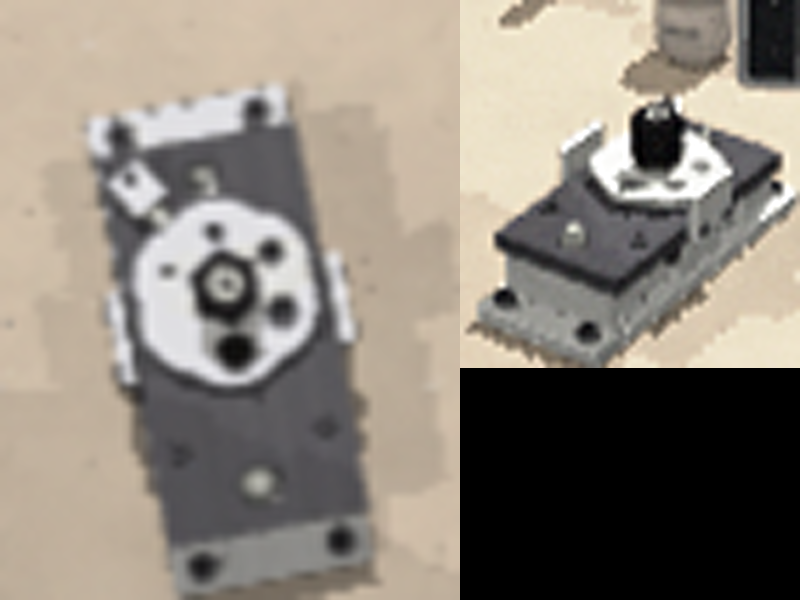

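The top view shows both dowels through their holes, at (258,483) and (205,180) in the crop. The plate is flush, and the largest opening, (237,350), lies on the axis towards the round hole over the sensor. I'm handing the job in.

```bash
python3 -c "
from h import *
print(bot.job_done())"
```

```text
the job is handed in; nothing more can be done
None
```

The aperture unit is seated flush over both dowels, the wheel is turned to the 12 mm opening over the sensor, and the job is handed in after about 21 s of the 64 s allowed; no verdict was returned.

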